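Draw the locking pin and turn the tin holder's jaw bar

TASK

The mixing-tin holder has to take a wide tin next. Draw its red-handled locking pin right out of the jaw bar's eye and park it, so that its handle lies tipped over in the side notch of the yellow plate; then lift the jaw bar off its pivot post, turn it end for end so that its wide yellow jaw faces the round tin seat, and refit it on the post, flat on the base, in line with the pin and let go. Leave the pin parked and the other things on the bench where they stand.

Things in the scene. Friction and masses are not known exactly. Their poses are not given: they have to be found in the camera images.
- holder: Fixed blue tin holder (mm). Origin on the table under the pivot post; z up, +y from the post to the tin seat, -y along the pin. Base plate x -57 to 57, y -245 to 205, top at z 10. Pin channel y -100 to -235, pin axis x 0, z 46. Above it an open slot x -7.5 to 7.5 between an aluminium rail (x -30 to -7.5) and the yellow notch plate (x 7.5 to 34); both tops at z 71.
- post (a point): Top of the fixed steel pivot post, 16 mm diameter, at holder x 0, y 0, z 40; its top 6 mm are tapered.
- seat (a point): Centre of the round black tin seat, 104 mm diameter, holder y +146, z 14.
- slot_end (a point): Far end of the slot, holder y -235, z 71, closed by a cross bar. Before it the yellow plate, clamped anew each time, has one notch, 20 mm wide, open to the top and to +x, centred anywhere from holder y -170 to -205: not reported, look or feel for it. A handle pressed to +x as it moves along the slot tips in when it gets there; elsewhere the rails keep it upright.
- pin: Loose steel locking pin, 18 mm thick, 134 long, 0.25 kg, along holder y. Origin: foot of the handle on the pin axis, first near holder y -130; nose y +76, in the bar's eye; tail y -58; handle up z, 12 thick, red sleeve 14 thick from z 30 to 78. Leans up to 8 degrees in the slot; in the notch goes over to 65 degrees, to holder +x, when pushed all the way (friction may stop it halfway).
- bar: Loose aluminium jaw bar, 0.4 kg, 160 mm long (y), 44 wide, 16 thick, flat on the base. Origin: underside, centre of its 22 mm pivot hole. Upright lugs at y 68 to 80 (yellow wide jaw, 64 wide) and -68 to -80 (black, 44 wide), up to z 58, with 22 mm square eyes at z 36. Yellow end starts at the pin. Can be gripped across its width with the post between the fingers; swings once unpinned.
- bar_wide (a point): Centre of the eye in the bar's wide yellow jaw, bar frame y +74, z 36 mm.
- tin: Bystander: metal tin 96 diameter, 125 high. Origin under its centre.
- pot: Bystander: white lidded pot 76 diameter, 78 high. Origin under its centre.
- canister: Bystander: white canister 75 x 105, 137 high with its black cap. Origin under its centre.
- putty: Bystander: spatula 200 long lying on the table.
- driver: Bystander: orange-handled screwdriver 180 long lying on the table.
- cup: Bystander: clear plastic cup 70 diameter, 85 high. Origin under its centre.

How it is judged:
By the outcome, as a careful person would: the job done as asked, in the order asked, and still so for the second after the job is handed in, with the robot touching nothing.
It also fails if it takes over 72 s, if anything falls off the work surface, if the arm or the gripper's body presses on something with over 40 N, if the wrist force passes 120 N, or if a joint passes its speed limit or range.

ROBOT

A 6-joint arm with a two-finger parallel gripper is mounted at the origin on the work surface. World frame = base frame: x ahead of the robot, y to its left, z up, the work surface at z = 0. Lengths are in mm, angles in rad, forces in N, time in s.
With the tool pointing down it reaches from about 350 to 875 mm from the base axis. Payload 4.2 kg.
Tool frame: the origin (TCP) lies between the finger pads; the fingertips stand 17 mm ahead of it and the grasp point (between the pads) lies 2 mm behind it; z points along the fingers, y is the line along which they close (so a half turn about z gives the same grasp; the last joint's range is limited). The gripper opens to 85 mm and grips with 20 to 120 N. Pads are 22 mm wide; open, the fingers measure 114 mm over their backs; the gripper's body (76 mm by 85 mm) begins 54 mm behind the grasp point. The pads swing forward as they close: fully open they stand 13 mm farther back than shut.
Start: joints at [-1.044, 0.385, 0.008, 0, -1.194, -0.259], TCP at [165.398, -602.696, 248.312] pointing down, gripper open.
Joint ranges: [-3.14, 3.14], [-1.21, 2.06], [-1.07, 1.41], [-3.16, 2.05], [-2.99, -0.16], [-3.1, 3.1]. Speed limits (rad/s): [2.79, 2.79, 3.14, 3.14, 3.14, 3.14].

INTERFACE

Orientations are given as a unit quaternion [x, y, z, w].
In Python, from bench import arm, get_image, get_calibration gives the robot as it stands (arm), with the cameras as plain functions.
- The arm moves only by the shell command python3 jog.py 'ROWS' [OPENING]. ROWS is a JSON list of rows, 1 to 10 of them, each of 6 numbers: dx, dy, dz in mm, then a rotation vector rx, ry, rz in rad; each row is the pose to reach, as a shift and turn from the pose commanded when the command began, along the tool's axes at that moment; what a row does not reach only later rows make up. A row lasts 1/10 s, in which the tool goes at most 50 mm and 0.15 rad, less where a joint would pass 70% of its speed; a pose out of reach is approached as far as the arm can. OPENING is the finger opening in mm, set as the command begins (- or left out keeps the last). The fingers move at their own pace and stop on an object; the grip force is fixed at half the most. Time passes only in rows, so rows that do not move let the fingers close. It prints the time, the measured TCP pose, the force, the opening and the grip force at its end. Input that does not fit is refused with a message, and nothing moves.
- arm.read_state(): the state, without advancing time (a new reading comes with each control period).
- get_image(name): name is "side" or "top" or "wrist"; returns the picture (384x512x3 uint8, blue, green, red); there is no depth.
- get_calibration(name): a dict with "K" (3x3 intrinsics, pixels), "rvec" (rotation vector, rad) and "tvec" (3), from world to camera coordinates, as OpenCV has them. Camera axes: x right, y down, z forward; pixel columns grow to the right and rows downward; lengths in mm; the calibration is good to about 2 mm. A picture is of the moment at which its call begins: read the wrist's pose just before it. get_calibration takes no time and is no camera call; for the wrist camera it gives the pose at the moment of the call.
- arm.job_done(): hands the job in; it is judged then, once.
The state is a dict: "clock": time; "joints": joint angles; "joint_vel": joint speeds; "joint_efforts": joint torques, N m; "position": TCP position; "ee_rot": TCP orientation; "contact_force": force on the tool from outside, world axes, zero at the start; "wrist_torque": the same for the moment, N m; "gripper_width": finger opening in mm; "grasp_force": force on a finger pad.
Only numpy, scipy, OpenCV 4.12 (cv2) and the standard library are available. Lean on these libraries where they do the work, as an engineer would, in place of code of your own. Each camera call takes 0.05 s, during which the arm holds its last target. There are 200 camera calls.

## Working session

There is one attempt and no reset: what is moved stays moved. The work goes in short steps, Python scripts to look and compute and a shell command to move; the robot and the scene stay as the last step left them, time stands still between calls to the robot, and variables do not carry over. Pictures are saved under pics/ and viewed, at most 10 in all, crops included, and the job is handed in when it is done.

```bash
ls; mkdir -p pics
python3 - <<'E'
from bench import arm, get_image, get_calibration
import cv2,numpy as np
s=arm.read_state();print(s)
a=get_image("top");b=get_image("side")
cv2.imwrite("pics/top0.png",a);cv2.imwrite("pics/side0.png",b)
for n in("top","side","wrist"):print(n,get_calibration(n))
E
```

```text
bench.py
jog.py
pics
  3 bench.py
  5 jog.py
  8 total
{'clock': 0.0, 'joints': array([-1.04436879e+00,  3.85514881e-01,  6.63121552e-03, -4.63996764e-04,
       -1.19396683e+00, -2.58569784e-01]), 'joint_vel': array([ 1.11522454e-04, -3.22320802e-04, -1.41998442e-03, -6.16512095e-04,
        1.50509664e-03,  3.02979202e-05]), 'joint_efforts': array([ 7.12510282e-04, -3.92287982e+01,  1.88400793e+01,  4.18635160e+00,
       -4.59115603e-03, -1.41400159e-05]), 'position': array([ 165.27018207, -602.19736281,  247.25398544]), 'ee_rot': array([-1.33443959e-01,  9.91055805e-01,  1.03146013e-03, -1.93622879e-04]), 'contact_force': array([-0.32805511,  0.55725389,  0.24849241]), 'wrist_torque': array([-0.00036289,  0.01397182, -0.01502789]), 'grasp_force': 0.0, 'gripper_width': 85.36191946485278}
top {'K': array([[487.70908653,   0.        , 261.6441393 ],
       [  0.        , 487.70908653, 196.03005919],
       [  0.        ,   0.        ,   1.        ]]), 'rvec': array([ 2.20655515, -2.18710724,  0.09539485]), 'tvec': array([ 75.18453344, 594.48473171, 969.8898716 ])}
side {'K': array([[351.81499249,   0.        , 258.10042951],
       [  0.        , 351.81499249, 187.09037321],
       [  0.        ,   0.        ,   1.        ]]), 'rvec': array([ 0.605591  , -2.67441441,  1.15943182]), 'tvec': array([547.63027635, 156.60303357, 664.17922619])}
wrist {'K': array([[284.53236216,   0.        , 253.57131054],
       [  0.        , 284.53236216, 187.4308031 ],
       [  0.        ,   0.        ,   1.        ]]), 'rvec': array([-1.78298499, -2.3380748 , -0.35463604]), 'tvec': array([623.36865284, -38.86021955, 380.45321227])}
```

View pics/top0.png

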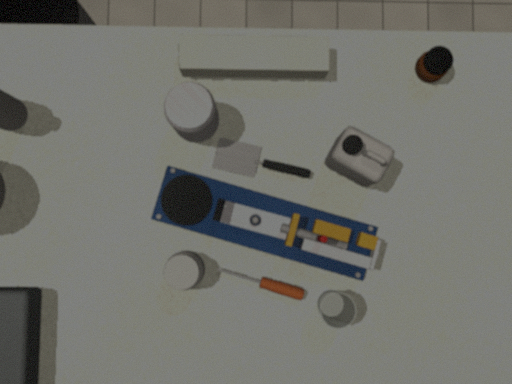

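View pics/side0.png

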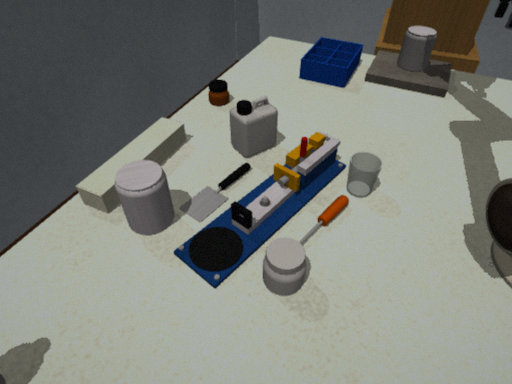

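The top picture shows the holder with its seat at about (187,200), post (256,219), handle (324,239) and a notch gap near (354,240). The side picture shows the handle upright at (304,148). I'll enlarge both to pick points.

Run:
```python
import cv2,numpy as np
a=cv2.imread("pics/top0.png")[155:290,140:390];b=cv2.imread("pics/side0.png")[125:285,170:360]
cv2.imwrite("pics/tc.png",cv2.convertScaleAbs(cv2.resize(a,None,fx=3.2,fy=3.2,interpolation=cv2.INTER_CUBIC),alpha=1.6))
cv2.imwrite("pics/sc.png",cv2.convertScaleAbs(cv2.resize(b,None,fx=3.6,fy=3.6,interpolation=cv2.INTER_CUBIC),alpha=1.3))
```

```text
(no output)
```

View pics/tc.png

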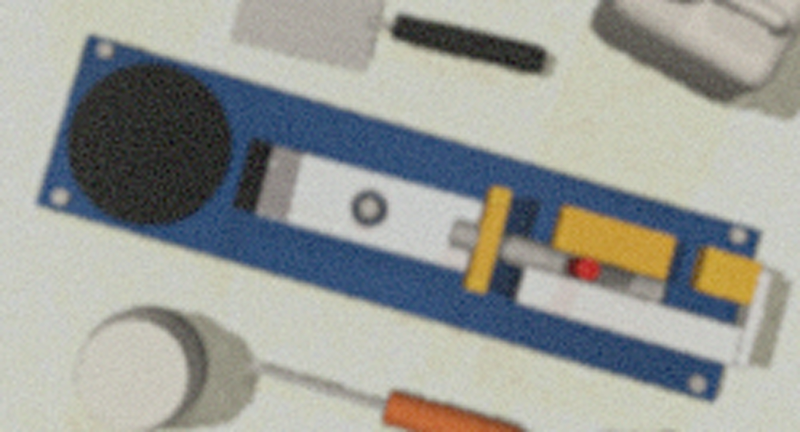

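View pics/sc.png

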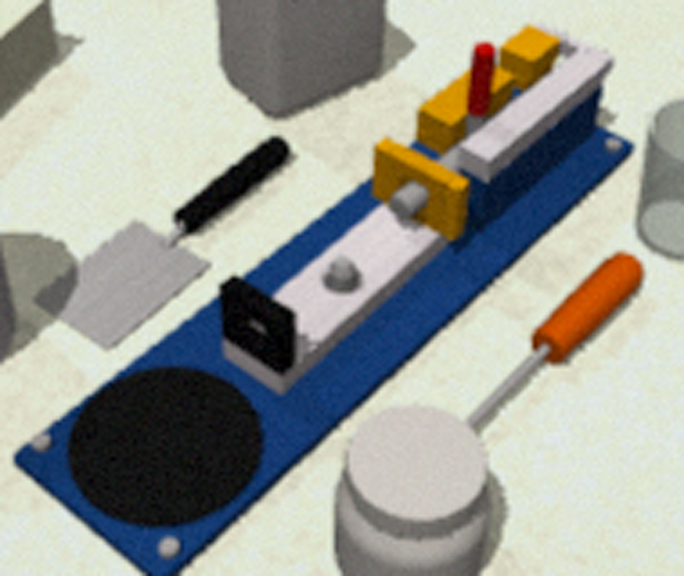

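```bash
cat > h.py <<'E'
import cv2,numpy as np
from bench import arm, get_image, get_calibration
from scipy.optimize import least_squares
from scipy.spatial.transform import Rotation as R
def proj(n,P,c=None):
    c=c or get_calibration(n)
    return cv2.projectPoints(np.array(P,float).reshape(-1,1,3),c["rvec"],c["tvec"],c["K"],None)[0].reshape(-1,2)
def ray(n,uv,z,c=None):
    c=c or get_calibration(n);M=cv2.Rodrigues(c["rvec"])[0];o=-M.T@c["tvec"]
    d=M.T@np.linalg.inv(c["K"])@[*uv,1];return o+d*(z-o[2])/d[2]
def tri(obs):
    return least_squares(lambda p:np.concatenate([proj(n,p)[0]-uv for n,uv in obs]),[500,-100,50])
def H(p,P):
    P=np.atleast_2d(P);return R.from_euler('z',p[3]).apply(P)+np.array(p[:3])
T=lambda u,v:np.array([140+(u+.5)/3.2-.5,155+(v+.5)/3.2-.5]);S=lambda u,v:np.array([170+(u+.5)/3.6-.5,125+(v+.5)/3.6-.5])
E
python3 - <<'E'
from h import *
t=[((57,205,10),(88,35)),((-57,205,10),(37,205)),((57,-245,10),(760,232)),((-57,-245,10),(715,400)),((0,0,40),(370,207)),((0,146,14),(150,145))]
s=[((57,205,10),(15,458)),((-57,-245,10),(633,150)),((0,0,40),(343,262)),((0,146,14),(166,445))]
def res(p,w=(1,1)):return np.concatenate([(w[0]*(proj("top",H(p,[a for a,_ in t]))-[T(*b) for _,b in t])).ravel(),(w[1]*(proj("side",H(p,[a for a,_ in s]))-[S(*b) for _,b in s])).ravel()])
tops=[ray("top",T(*b),a[2]) for a,b in t]
d=tops[5]-tops[4];g=[*tops[4][:2],0,np.arctan2(d[1],d[0])-np.pi/2]
print("guess",g)
for w in((1,1),(1,0)):
    f=least_squares(res,g,args=(w,));p=f.x;print(p.round(4));print(res(p).reshape(-1,2).round(1).tolist())
    if w==(1,1):P=p
np.save("hold.npy",P)
q=tri([("top",T(588,267)),("side",S(484,48))]);print("handle top",q.x,q.fun)
q2=tri([("top",T(370,207)),("side",S(343,262))]);print("post",q2.x,q2.fun)
q3=tri([("top",T(675,237)),("side",S(512,72))])
inv=lambda x:R.from_euler('z',-P[3]).apply(np.atleast_2d(x)-P[:3]).round(1)
print(inv(q.x))
print("notch",[inv(ray("top",T(*u),71)) for u in((675,237),(668,279),(703,247),(695,289),(588,230),(560,207),(555,250))])
for nm,uv,z in(("bar y blk",(283,185),26),("wide top",(502,188),68),("wide bot",(480,293),68),("black lug",(262,141),68),("bl2",(243,208),68)):print(nm,inv(ray("top",T(*uv),z)))
c=[ray("top",(x,y),z).round() for x,y,z in((190,96,125),(183,270,78),(355,150,120),(333,303,85))];print("tin pot can cup",c)
E
```

```text
guess [np.float64(546.0548624104474), np.float64(93.06360865456332), 0, np.float64(-0.2695033537425926)]
[ 5.458503e+02  9.277740e+01 -3.946000e+00 -2.739000e-01]
[[0.1, -0.3], [-0.3, -0.1], [0.3, -0.8], [-0.2, 0.5], [0.1, 0.1], [0.0, -0.2], [-0.2, 0.2], [0.4, -0.8], [0.2, 1.1], [0.4, -0.2]]
[ 5.456002e+02  9.280220e+01 -5.232600e+00 -2.735000e-01]
[[0.2, -0.1], [-0.2, 0.1], [0.1, -0.7], [-0.4, 0.5], [0.1, 0.3], [0.1, -0.0], [-0.0, 0.7], [0.4, -0.4], [0.3, 1.6], [0.6, 0.3]]
handle top [511.76948438 -29.6412036  124.27762042] [-0.01902145 -0.05835382  0.07277484  0.00321535]
post [546.12464804  93.0853612   39.53731093] [-0.01233537 -0.03091494  0.03542505  0.00194533]
[[   0.3 -127.1  128.2]]
notch [array([[  33.2, -180.4,   74.9]]), array([[   7.9, -183. ,   74.9]]), array([[  32.1, -198.1,   74.9]]), array([[   6.6, -200.2,   74.9]]), array([[  22.7, -129. ,   74.9]]), array([[  31.2, -109.1,   74.9]]), array([[   5.7, -113.2,   74.9]])]
bar y blk [[-1.6 56.5 29.9]]
wide top [[ 32.7 -72.7  71.9]]
wide bot [[-31.5 -77.3  71.9]]
black lug [[19.5 73.8 71.9]]
bl2 [[-22.2  73.3  71.9]]
tin pot can cup [array([769., 215., 125.]), array([449., 228.,  78.]), array([674., -89., 120.]), array([390., -53.,  85.])]
```

Holder fitted: post at (546, 93), yaw -0.274. Triangulated heights: post top 39.5, handle top 124. The notch centre is near holder y -190.5. Next is the move to above the handle.

```bash
cat >> h.py <<'E'
HP=[545.9,92.9,0,-.2735]
def go(xyz,yang,tilt=0,holder=False):
    """tool delta to world xyz, tool y along world angle yang, z down"""
    s=arm.read_state();Q=R.from_quat(s["ee_rot"])
    if holder: xyz=H(HP,xyz)[0]
    y=np.array([np.cos(yang),np.sin(yang),0]);z=np.array([0,0,-1.]);G=R.from_matrix(np.c_[np.cross(y,z),y,z])
    print("clock",s["clock"],"d",Q.inv().apply(np.array(xyz)-s["position"]).round(1),"rot",(Q.inv()*G).as_rotvec().round(3),"j",s["joints"].round(2),"F",s["contact_force"].round(1))
E
python3 -c "
from h import *
go([511.8,-29.6,200],1.297)
go([511.8,-29.6,102],1.297)"
python3 jog.py '[[-485,460,48,0,0,0.54],[-485,460,48,0,0,0.54],[-485,460,48,0,0,0.54],[-485,460,48,0,0,0.54],[-485,460,48,0,0,0.54],[-485,460,48,0,0,0.54],[-485,460,48,0,0,0.54],[-485,460,48,0,0,0.54],[-485,460,48,0,0,0.54],[-485,460,48,0,0,0.54]]' 50; python3 -c "
from h import *
go([511.8,-29.6,200],1.297)"
```

```text
clock: 1.1
position: [419.8, -181.2, 213.0]
ee_rot: [0.136, 0.991, 0.0, 0.0]
contact_force: [0.9, -1.5, -0.4]
gripper_width: 50.1
grasp_force: 0.0
clock 1.1 d [-47.9 170.7  13. ] rot [0.    0.    0.002] j [-0.05  0.13 -0.44 -0.   -1.   -1.79] F [ 0.9 -1.5 -0.4]
```

```bash
python3 jog.py '[[-48,171,13,0,0,0],[-48,171,13,0,0,0],[-48,171,13,0,0,0],[-48,171,13,0,0,0],[-48,171,13,0,0,0],[-48,171,13,0,0,0]]'
python3 - <<'E'
from h import *
c=get_calibration("wrist");im=get_image("wrist");go([511.8,-29.6,102],1.297)
print(proj("wrist",H(HP,[[0,-127,124],[0,0,40],[8,-181,71],[8,-200,71],[8,-190,71],[0,-100,71]]),c).round().tolist())
cv2.imwrite("pics/w1.png",cv2.convertScaleAbs(im,alpha=1.5))
E
```

```text
clock: 1.7
position: [511.1, -31.0, 199.5]
ee_rot: [0.135, 0.991, -0.0, -0.001]
contact_force: [-0.1, -1.8, 0.1]
gripper_width: 49.8
grasp_force: 0.0
clock 1.75 d [-0.5  2.3 97.7] rot [-0.001 -0.001  0.001] j [ 0.26  0.24 -0.34 -0.   -1.   -2.1 ] F [-0.6 -0.4 -0.1]
[[255.0, 204.0], [377.0, 176.0], [197.0, 192.0], [177.0, 192.0], [188.0, 192.0], [284.0, 184.0]]
```

View pics/w1.png

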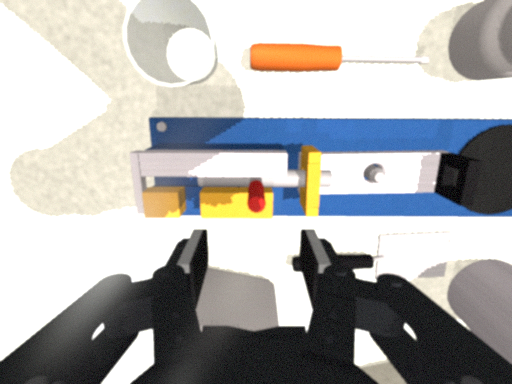

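The wrist picture agrees with the estimates. Handle top is at (257,204) and the notch lies between (200,192) and about (179,192), so its centre is near y -189. The bar's wide lug is at (310,180). I'll descend and grip.

```bash
python3 jog.py '[[0,2,50,0,0,0],[0,2,80,0,0,0],[0,2,97,0,0,0],[0,2,97,0,0,0]]' 50 && python3 jog.py '[[0,0,0,0,0,0],[0,0,0,0,0,0],[0,0,0,0,0,0],[0,0,0,0,0,0],[0,0,0,0,0,0],[0,0,0,0,0,0],[0,0,0,0,0,0],[0,0,0,0,0,0]]' 0;  python3 -c "
from h import *
print(R.from_euler('z',.2735).apply(arm.read_state()['position']-np.array(HP[:3])))
go([0,-160,102],1.297,holder=True)"
```

```text
clock: 2.15
position: [509.6, -31.1, 100.9]
ee_rot: [0.137, 0.991, -0.001, -0.003]
contact_force: [-0.8, 0.5, 0.7]
gripper_width: 49.7
grasp_force: 0.0
clock: 2.95
position: [513.0, -29.6, 104.8]
ee_rot: [0.135, 0.991, 0.0, 0.001]
contact_force: [-0.4, -1.8, 6.1]
gripper_width: 12.8
grasp_force: 58.4
[   1.43499832 -126.80929782  104.76081115]
clock 2.95 d [  1.5 -33.2   2.7] rot [0.001 0.003 0.002] j [ 0.26  0.35 -0.45  0.   -0.76 -2.1 ] F [-0.4 -1.8  6.1]
```

```bash
python3 jog.py '[[0,-8,0,0,0,0],[0,-16,0,0,0,0],[0,-24,0,0,0,0],[0,-32,0,0,0,0],[0,-40,0,0,0,0],[0,-46,0,0,0,0],[0,-51,0,0,0,0],[0,-51,0,0,0,0]]'; python3 -c "
from h import *
print(R.from_euler('z',.2735).apply(arm.read_state()['position']-np.array(HP[:3])))
go([0,-189,102],1.297,holder=True)"
```

```text
clock: 3.75
position: [500.2, -78.0, 104.8]
ee_rot: [0.135, 0.991, 0.001, 0.003]
contact_force: [0.4, 2.6, 5.1]
gripper_width: 12.3
grasp_force: 58.8
[   2.16706885 -176.90834128  104.79261847]
clock 3.75 d [  2.2 -12.1   2.8] rot [0.002 0.005 0.002] j [ 0.17  0.34 -0.47 -0.   -0.75 -2.01] F [0.4 2.6 5.1]
```

```bash
python3 jog.py '[[0,-6,0,0,0,0],[0,-12,0,0,0,0],[0,-12,0,0,0,0],[-5,-12,0,0,0,0],[-10,-12,1,0,0,0],[-15,-12,2,0,0,0],[-15,-12,2,0,0,0]]'; python3 -c "
from h import *
print(R.from_euler('z',.2735).apply(arm.read_state()['position']-np.array(HP[:3])),R.from_euler('z',.2735).apply(arm.read_state()['contact_force']))
"
```

```text
clock: 4.45
position: [508.5, -93.4, 102.6]
ee_rot: [0.136, 0.991, 0.0, -0.002]
contact_force: [-5.7, 6.4, 13.1]
gripper_width: 12.4
grasp_force: 61.5
[  14.26705644 -189.44102901  102.62050962] [-7.23035802  4.57463683 13.08191018]
```

```bash
python3 jog.py '[[-5,0,1,0,0,0],[-10,0,3,0,0,0],[-15,0,5,0,0,0],[-19,0,7,0,0,0],[-19,0,7,0,0,0]]'; python3 -c "
from h import *
print(R.from_euler('z',.2735).apply(arm.read_state()['position']-np.array(HP[:3])),R.from_euler('z',.2735).apply(arm.read_state()['contact_force']))
"
```

```text
clock: 4.95
position: [526.6, -99.0, 94.7]
ee_rot: [0.136, 0.991, -0.0, -0.002]
contact_force: [-3.7, 2.0, 6.9]
gripper_width: 12.8
grasp_force: 58.5
[  33.26047758 -189.97619818   94.69790442] [-4.13170258  0.87865043  6.90799872]
```

```bash
python3 jog.py '[[0,0,0,0,0,0],[0,0,0,0,0,0],[0,0,0,0,0,0],[0,0,-30,0,0,0],[0,0,-60,0,0,0],[20,0,-60,0,0,0],[33,0,-60,0,0,0],[33,0,-60,0,0,0]]' 50; python3 jog.py '[[0,0,0,0,0,0],[0,0,0,0,0,0],[0,0,0,0,0,0],[0,0,0,0,0,0],[0,0,0,0,0,0]]' 0;python3 - <<'E'
from h import *
im=get_image("wrist")
a=get_image("side")[90:210,260:380]
cv2.imwrite("pics/w2.png",np.hstack([cv2.convertScaleAbs(im[:300,100:420],alpha=1.4),cv2.resize(a,(300,300))]))
print(R.from_euler('z',.2735).apply(arm.read_state()['position']-np.array(HP[:3])))
E
```

```text
clock: 5.75
position: [494.8, -90.2, 154.4]
ee_rot: [0.136, 0.991, 0.0, -0.0]
contact_force: [0.1, -0.4, 0.4]
gripper_width: 50.2
grasp_force: 0.0
clock: 6.25
position: [496.3, -90.5, 153.9]
ee_rot: [0.136, 0.991, -0.0, -0.0]
contact_force: [0.3, -0.6, 0.9]
gripper_width: 0.3
grasp_force: 0.0
[   1.68288454 -189.97396457  154.00591905]
```

View pics/w2.png

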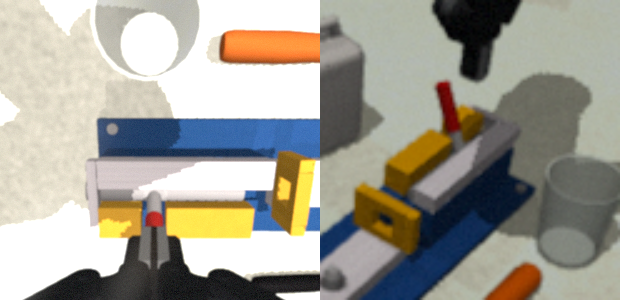

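The handle is half over in the notch (left view at about (155,210)) and the eye of the wide jaw is empty. I'll push the handle all the way down.

```bash
python3 jog.py '[[0,0,25,0,0,0],[0,0,46,0,0,0],[-10,0,48,0,0,0],[-20,0,50,0,0,0],[-30,0,52,0,0,0],[-40,0,54,0,0,0],[-50,0,55,0,0,0],[-50,0,55,0,0,0]]'; python3 -c "
from h import *
print(R.from_euler('z',.2735).apply(arm.read_state()['position']-np.array(HP[:3])),R.from_euler('z',.2735).apply(arm.read_state()['contact_force']))
"
```

```text
clock: 7.15
position: [546.0, -104.2, 99.3]
ee_rot: [0.136, 0.991, 0.0, 0.001]
contact_force: [-0.5, 0.1, -0.4]
gripper_width: -0.2
grasp_force: 0.0
[  53.35719642 -189.76352631   99.28385698] [-0.53888111  0.00165264 -0.3823044 ]
```

```bash
python3 jog.py '[[0,0,2,0,0,0],[0,0,4,0,0,0],[0,0,6,0,0,0]]'; python3 -c "
from h import *
print(R.from_euler('z',.2735).apply(arm.read_state()['position']-np.array(HP[:3])),R.from_euler('z',.2735).apply(arm.read_state()['contact_force']))
"
```

```text
clock: 7.45
position: [543.9, -103.8, 93.1]
ee_rot: [0.136, 0.991, 0.0, -0.0]
contact_force: [-0.5, -0.4, 0.1]
gripper_width: 0.1
grasp_force: 0.1
[  51.21214238 -189.89279417   93.09051469] [-0.41033673 -0.55674256  0.09356819]
```

```bash
python3 jog.py '[[0,0,-50,0,0,0],[0,0,-100,0,0,0],[0,50,-120,0,0,0],[0,100,-120,0,0,0],[0,100,-120,0,0,0]]' 75;python3 - <<'E'
from h import *
p=H(HP,[[0,0,40],[0,-74,46],[0,-190,46]])
c=get_calibration("wrist");im=get_image("wrist");print("w",proj("wrist",p,c).round().tolist())
t=get_image("top");
a=get_image("side")[90:230,220:380]
cv2.imwrite("pics/w3.png",np.vstack([cv2.convertScaleAbs(cv2.resize(im[60:300],(512,240)),alpha=1.3),np.hstack([cv2.resize(a,(256,224)),cv2.resize(t[190:290,240:400],(256,224))])]))
cv2.imwrite("pics/top3.png",t)
go([0,0,110],2.868,holder=True)
E
```

```text
clock: 7.95
position: [572.5, -3.5, 214.3]
ee_rot: [0.133, 0.991, 0.001, 0.002]
contact_force: [-0.6, -0.6, -1.0]
gripper_width: 72.2
grasp_force: 0.0
w [[335.0, 123.0], [264.0, 124.0], [150.0, 123.0]]
clock 8.1 d [ 50.4  90.  102.6] rot [ 1.000e-03 -2.000e-03 -1.568e+00] j [ 0.27  0.32 -0.18 -0.   -1.07 -2.11] F [-0.5 -0.5  0. ]
```

View pics/w3.png

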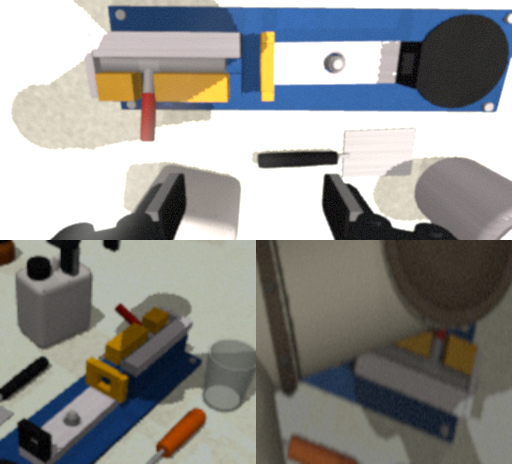

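The pin handle lies over in the notch (wrist crop, about (147,115)). The bar is still in line, with the post at (334,63) in the crop. Moving above the bar.

```bash
python3 - <<'E'
from h import *
c=get_calibration("wrist")
for a in(35,50,60,65,70):
    a=np.radians(a);print(proj("wrist",H(HP,[[78*np.sin(a),-189.5,46+78*np.cos(a)],[30*np.sin(a),-189.5,46+30*np.cos(a)]]),c).round(1).tolist())
E
python3 jog.py '[[50,90,60,0,0,-1.57],[50,90,60,0,0,-1.57],[50,90,60,0,0,-1.57],[50,90,60,0,0,-1.57],[50,90,60,0,0,-1.57],[50,90,60,0,0,-1.57],[50,90,60,0,0,-1.57],[50,90,60,0,0,-1.57],[50,90,60,0,0,-1.57],[50,90,60,0,0,-1.57]]' 72
python3 -c "
from h import *
go([0,0,110],2.868,holder=True)"
```

```text
[[134.4, 185.6], [147.6, 145.8]]
[[142.5, 197.1], [150.2, 150.9]]
[[147.8, 201.1], [152.0, 153.1]]
[[150.4, 202.0], [152.9, 153.9]]
[[152.9, 202.3], [153.8, 154.5]]
clock: 9.1
position: [546.6, 90.8, 152.6]
ee_rot: [-0.578, 0.816, 0.0, -0.001]
contact_force: [-0.1, -0.3, 0.4]
gripper_width: 71.7
grasp_force: 0.0
clock 9.1 d [-1.8  1.3 42.6] rot [ 0.001 -0.001 -0.065] j [ 0.46  0.36 -0.3   0.   -0.92 -0.8 ] F [-0.1 -0.3  0.4]
```

```bash
python3 jog.py '[[-2,1,40,0,0,-0.065],[-2,1,80,0,0,-0.065],[-2,1,105,0,0,-0.065],[-2,1,115,0,0,-0.065],[-2,1,122,0,0,-0.065],[-2,1,122,0,0,-0.065]]'
python3 -c "
from h import *
go([0,0,28],2.868,holder=True)"
```

```text
clock: 9.7
position: [547.1, 94.3, 31.1]
ee_rot: [-0.602, 0.798, -0.0, -0.0]
contact_force: [0.4, -0.4, 0.3]
gripper_width: 72.1
grasp_force: 0.0
clock 9.7 d [1.6 0.7 3.1] rot [ 0.    -0.    -0.005] j [ 0.46  0.52 -0.41  0.   -0.64 -0.74] F [ 0.4 -0.4  0.3]
```

```bash
python3 jog.py '[[1,1,3,0,0,0],[1,1,5,0,0,0],[1,1,5,0,0,0],[1,1,5,0,0,0],[1,1,5,0,0,0],[1,1,5,0,0,0],[1,1,5,0,0,0],[1,1,5,0,0,0]]' 20
python3 -c "
from h import *
go([0,0,28],2.868,holder=True);print(arm.read_state()['grasp_force'])"
```

```text
clock: 10.5
position: [546.6, 94.3, 27.6]
ee_rot: [-0.603, 0.798, -0.001, 0.001]
contact_force: [-0.5, -2.1, 5.6]
gripper_width: 42.4
grasp_force: 62.2
clock 10.5 d [ 1.6  0.3 -0.4] rot [-0.002  0.001 -0.003] j [ 0.46  0.52 -0.42  0.   -0.62 -0.74] F [-0.5 -2.1  5.6]
62.151267528533936
```

```bash
python3 jog.py '[[0,0,-10,0,0,0],[0,0,-20,0,0,0],[0,0,-35,0,0,0],[0,0,-55,0,0,0],[0,0,-80,0,0,0],[0,0,-80,0,0,0]]' 
python3 jog.py '[[0,0,0,0,0,-1.4],[0,0,0,0,0,-1.4],[0,0,0,0,0,-1.4],[0,0,0,0,0,-1.4],[0,0,0,0,0,-1.4],[0,0,0,0,0,-1.4],[0,0,0,0,0,-1.4],[0,0,0,0,0,-1.4],[0,0,0,0,0,-1.4],[0,0,0,0,0,-1.4]]' 
python3 -c "
from h import *
go([0,0,108],2.868+np.pi,holder=True)"
```

```text
clock: 11.1
position: [547.7, 95.1, 109.6]
ee_rot: [-0.603, 0.798, -0.001, 0.004]
contact_force: [0.2, 1.1, -4.9]
gripper_width: 42.6
grasp_force: 62.2
clock: 12.1
position: [544.5, 93.8, 104.5]
ee_rot: [0.975, -0.221, -0.001, 0.001]
contact_force: [0.1, 0.1, -5.1]
gripper_width: 42.6
grasp_force: 62.1
clock 12.1 d [ 1.7  0.2 -3.5] rot [-1.000e-03  3.000e-03 -1.743e+00] j [ 0.46  0.41 -0.36 -0.   -0.81  0.66] F [ 0.1  0.1 -5.1]
```

```bash
python3 jog.py '[[0,0,0,0,0,-1.4],[0,0,0,0,0,-1.4],[0,0,0,0,0,-1.4],[0,0,0,0,0,-1.4],[0,0,0,0,0,-1.4],[0,0,0,0,0,-1.4],[0,0,0,0,0,-1.4],[0,0,0,0,0,-1.4],[0,0,0,0,0,-1.4],[0,0,0,0,0,-1.4]]' 
python3 jog.py '[[0,0,0,0,0,-0.15],[0,0,0,0,0,-0.3],[0,0,0,0,0,-0.345],[0,0,0,0,0,-0.345],[0,0,0,0,0,-0.345]]'
python3 - <<'E'
from h import *
go([0,0,108],2.868+np.pi,holder=True);go([0,0,108],2.868+np.pi,holder=True)
t=get_image("top");a=get_image("side");w=get_image("wrist")
cv2.imwrite("pics/c4.png",np.hstack([cv2.resize(a[110:290,160:360],(400,360)),cv2.convertScaleAbs(cv2.resize(w,(400,360)),alpha=1.3)]))
E
```

```text
clock: 13.1
position: [544.5, 93.8, 104.5]
ee_rot: [0.888, 0.459, -0.001, -0.0]
contact_force: [-0.5, 0.5, -4.4]
gripper_width: 42.3
grasp_force: 62.1
clock: 13.6
position: [545.0, 93.9, 105.1]
ee_rot: [0.798, 0.603, -0.001, -0.0]
contact_force: [0.4, 0.5, -5.8]
gripper_width: 42.8
grasp_force: 62.1
clock 13.6 d [-0.7  1.2 -2.9] rot [-0.002  0.001 -0.002] j [ 0.46  0.41 -0.35 -0.   -0.81  2.4 ] F [ 0.4  0.5 -5.8]
clock 13.6 d [-0.7  1.2 -2.9] rot [-0.002  0.001 -0.002] j [ 0.46  0.41 -0.35 -0.   -0.81  2.4 ] F [ 0.4  0.5 -5.8]
```

View pics/c4.png

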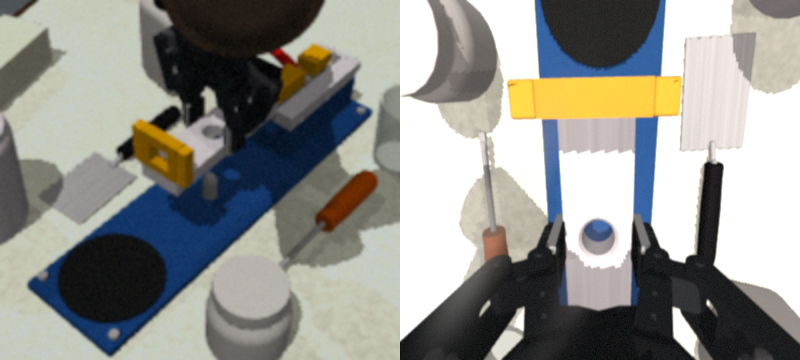

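The bar is turned, with the yellow jaw towards the seat and hanging level. The hole's rim centre shows at wrist pixel (253,253). I'll work out its offset to the post.

Run:
```python
from h import *
h=ray("wrist",((597.5-400)*1.28,237*384/360),103);s=arm.read_state()
Q=R.from_quat(s["ee_rot"]);print("hole",h,"post-hole tool",Q.inv().apply([545.9-h[0],92.9-h[1],0]),"hole-TCP tool",Q.inv().apply(h-s["position"]))
# yellow jaw ends for yaw check at lug top z ~145
a=ray("wrist",((510-400)*1.28,82*384/360),145);b=ray("wrist",((680-400)*1.28,79*384/360),145);d=b-a;print("lug yaw",np.arctan2(d[1],d[0]),np.linalg.norm(d))
```

```text
hole [545.26292978  95.24059682 103.        ] post-hole tool [-2.07928817e+00  1.24932487e+00 -3.14728515e-05] hole-TCP tool [ 1.08850952 -0.49132156  2.7359479 ]
lug yaw -0.2610440776102611 62.926511153096804
```

```bash
python3 jog.py '[[-2,1,0,0,0,0],[-2,1,15,0,0,0],[-2,1,30,0,0,0],[-2,1,40,0,0,0],[-2,1,48,0,0,0],[-2,1,55,0,0,0],[-2,1,60,0,0,0],[-2,1,65,0,0,0],[-2,1,70,0,0,0],[-2,1,70,0,0,0]]' 
python3 -c "
from h import *
go([0,0,28],2.868+np.pi,holder=True)"
```

```text
clock: 14.75
position: [545.8, 91.8, 35.5]
ee_rot: [0.797, 0.604, -0.001, -0.0]
contact_force: [0.0, -0.4, -5.5]
gripper_width: 42.5
grasp_force: 62.1
clock 14.75 d [ 1.1 -0.2  7.5] rot [-0.001  0.001 -0.001] j [ 0.46  0.51 -0.41 -0.   -0.65  2.41] F [ 0.  -0.4 -5.5]
```

No contact and the bar is below the post top. I'll lower the rest of the way.

```bash
python3 jog.py '[[0,0,3,0,0,0],[0,0,6,0,0,0],[0,0,8,0,0,0],[0,0,8,0,0,0]]' 
python3 -c "
from h import *
go([0,0,28],2.868+np.pi,holder=True)"
```

```text
clock: 15.15
position: [546.1, 91.9, 28.0]
ee_rot: [0.797, 0.604, -0.0, -0.0]
contact_force: [-0.2, -0.3, -4.6]
gripper_width: 42.5
grasp_force: 62.1
clock 15.15 d [ 0.9 -0.5 -0. ] rot [-0.     0.    -0.001] j [ 0.46  0.52 -0.42  0.   -0.63  2.41] F [-0.2 -0.3 -4.6]
```

```bash
python3 jog.py '[[0,0,1,0,0,0],[0,0,1.5,0,0,0],[0,0,1.5,0,0,0]]' 
python3 jog.py '[[0,0,0,0,0,0],[0,0,0,0,0,0],[0,0,0,0,0,0],[0,0,0,0,0,0],[0,0,0,0,0,0]]' 70
python3 jog.py '[[0,0,-10,0,0,0],[0,0,-30,0,0,0],[0,0,-70,0,0,0],[0,0,-120,0,0,0],[0,0,-170,0,0,0],[60,0,-200,0,0,0],[100,0,-200,0,0,0],[100,0,-200,0,0,0]]'
python3 - <<'E'
from h import *
p=H(HP,[[0,0,40],[0,0,26],[32,74,68],[-32,74,68],[22,-80,68],[-22,-80,68],[32,68,68],[-32,68,68]])
c=get_calibration("wrist");w=get_image("wrist");print("w",proj("wrist",p,c).round().tolist())
t=get_image("top");a=get_image("side")
cv2.imwrite("pics/c5.png",np.vstack([np.hstack([cv2.resize(a[110:290,160:360],(400,300)),cv2.convertScaleAbs(cv2.resize(t[155:290,140:390],(400,300)),alpha=1.5)]),np.hstack([cv2.convertScaleAbs(cv2.resize(w,(400,300)),alpha=1.2),cv2.resize(a[100:200,270:370],(400,300))])]))
cv2.imwrite("pics/w5.png",w);cv2.imwrite("pics/top5.png",t);cv2.imwrite("pics/side5.png",a)
E
```

```text
clock: 15.45
position: [546.2, 92.0, 27.7]
ee_rot: [0.797, 0.604, 0.0, 0.0]
contact_force: [-2.3, 0.4, 5.6]
gripper_width: 42.2
grasp_force: 63.2
clock: 15.95
position: [546.3, 92.0, 26.6]
ee_rot: [0.797, 0.604, 0.0, 0.0]
contact_force: [-0.9, -0.7, -0.4]
gripper_width: 70.0
grasp_force: 0.0
clock: 16.75
position: [575.1, 192.4, 229.4]
ee_rot: [0.796, 0.605, 0.003, 0.0]
contact_force: [-1.0, -0.1, -1.2]
gripper_width: 70.3
grasp_force: 0.0
w [[252.0, 251.0], [252.0, 246.0], [281.0, 203.0], [222.0, 203.0], [269.0, 320.0], [234.0, 321.0], [281.0, 208.0], [222.0, 208.0]]
```

View pics/c5.png

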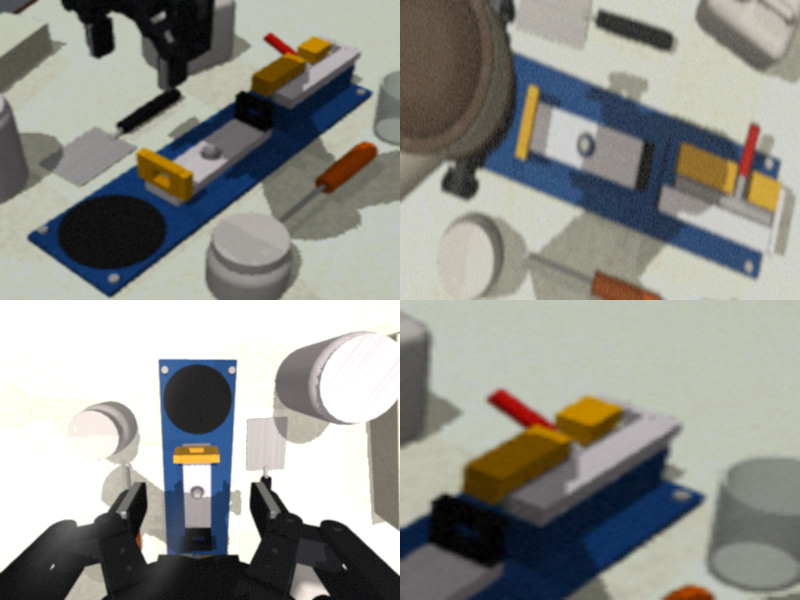

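The bar sits flat on the post, yellow jaw towards the seat, lying in line. I'll check the handle's tilt by triangulating its tip.

Run:
```python
from h import *
q=tri([("top",(360,212.3)),("side",(293.3,132.5))]);l=R.from_euler('z',.2735).apply(q.x-np.array(HP[:3]))
print(l,q.fun,np.degrees(np.arctan2(l[0],l[2]-46)))
# bar alignment in top5: ends of lugs
X=lambda u,v:(140+(u-400)/1.6,155+v/2.222)
for uv in((533,86),(521,160),(648,145),(638,190)):print(R.from_euler('z',.2735).apply(ray("top",X(*uv),68)-np.array(HP[:3])))
```

```text
[  68.68267201 -188.19273207   75.82177974] [-0.11621658 -0.33464463  0.44855067  0.02124647] 66.52968028618461
[29.66104515 73.43963225 68.        ]
[-35.69259698  69.11299974  68.        ]
[ 19.1164214  -73.63040834  68.        ]
[-21.54382933 -72.71330663  68.        ]
```

```bash
python3 -c "
from bench import arm, get_image, get_calibration
print(arm.job_done())"
```

```text
the job is handed in; nothing more can be done
None
```

The job is handed in after about 17 s of robot time: the pin is parked with its handle tipped about 65° over in the notch, and the bar is turned and seated flat on the post, in line to about 1–2°, yellow jaw towards the tin seat; no verdict was returned.

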